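Line up plaster casts by height on the drying board

TASK

Stand the four plaster casts upright on the four black rubber discs of the drying board, one centred on each disc, in order of height: the tallest on the disc next to the steel mandrel post, then each one shorter than the last, the shortest next to the blue bowl. Leave the bowl where it stands.

Things in the scene. Friction and masses are not known exactly. Their poses are not given: they have to be found in the camera images.
- cast_108_mid (a point): The tallest of four loose white plaster casts of forearm stumps, each round, with a flat foot and a domed top: 108 mm tall, 56 mm in diameter, straight-sided up to 76 mm above its foot and domed above that, about 0.27 kg (varies by up to 30 %). It starts upright on the table. The point is the centre of the cast, half-way up (54 mm above its foot); z is the cast's axis.
- cast_92_mid (a point): The second tallest of four loose white plaster casts of forearm stumps, each round, with a flat foot and a domed top: 92 mm tall, 50 mm in diameter, straight-sided up to 64 mm above its foot and domed above that, about 0.18 kg (varies by up to 30 %). It starts upright on the table. The point is the centre of the cast, half-way up (46 mm above its foot); z is the cast's axis.
- cast_76_mid (a point): The third tallest of four loose white plaster casts of forearm stumps, each round, with a flat foot and a domed top: 76 mm tall, 44 mm in diameter, straight-sided up to 53 mm above its foot and domed above that, about 0.12 kg (varies by up to 30 %). It starts upright on the table. The point is the centre of the cast, half-way up (38 mm above its foot); z is the cast's axis.
- cast_60_mid (a point): The shortest of four loose white plaster casts of forearm stumps, each round, with a flat foot and a domed top: 60 mm tall, 38 mm in diameter, straight-sided up to 42 mm above its foot and domed above that, about 0.07 kg (varies by up to 30 %). It starts upright on the table. The point is the centre of the cast, half-way up (30 mm above its foot); z is the cast's axis.
- seat1: One of four equal, fixed, flat black rubber discs, 66 mm in diameter and 4 mm thick, in a straight row 95 mm apart on a fixed plywood board (110 x 580 x 12 mm). Origin at the centre of the disc's underside, on the board's top 12 mm above the table, so the disc's top is 16 mm above the table. The numbering says nothing about the place in the row: the seats are shuffled.
- seat2: One of four equal, fixed, flat black rubber discs, 66 mm in diameter and 4 mm thick, in a straight row 95 mm apart on a fixed plywood board (110 x 580 x 12 mm). Origin at the centre of the disc's underside, on the board's top 12 mm above the table, so the disc's top is 16 mm above the table. The numbering says nothing about the place in the row: the seats are shuffled.
- seat3: One of four equal, fixed, flat black rubber discs, 66 mm in diameter and 4 mm thick, in a straight row 95 mm apart on a fixed plywood board (110 x 580 x 12 mm). Origin at the centre of the disc's underside, on the board's top 12 mm above the table, so the disc's top is 16 mm above the table. The numbering says nothing about the place in the row: the seats are shuffled.
- seat4: One of four equal, fixed, flat black rubber discs, 66 mm in diameter and 4 mm thick, in a straight row 95 mm apart on a fixed plywood board (110 x 580 x 12 mm). Origin at the centre of the disc's underside, on the board's top 12 mm above the table, so the disc's top is 16 mm above the table. The numbering says nothing about the place in the row: the seats are shuffled.
- post: Fixed upright mandrel post: grey round foot 60 mm in diameter (30 mm high) with a steel pipe 22 mm in diameter, 120 mm tall in all. It stands in line with the seats at one end of the row (either end), 95 mm from the centre of the nearest seat. Origin at the centre of its underside, on the board's top.
- bowl: Bystander: loose blue plastic mixing bowl, 80 mm in diameter at the rim, 45 mm high, standing on the board at the other end of the row, 95 mm from the nearest seat. To be left where it is. Origin at the centre of its underside.
Things that resemble listed ones, but are neither listed nor needed, are in the scene too. What is shaped like the part that bears cast_60_mid but green is not meant.

How it is judged (in metres and radians):
At the end, for the whole second after the job is handed in: Each cast stands upright (within 0.1 rad) on a disc, within 12 mm of its centre and 4 mm of resting height; from the post outwards the order is 108, 92, 76, 60 mm, at 95, 190, 285, 380 mm from the post (within 20 mm); all are released and stay so ((horizontal distance between cast_108_mid and seat1 below 0.012 m or horizontal distance between cast_108_mid and seat2 below 0.012 m or horizontal distance between cast_108_mid and seat3 below 0.012 m or horizontal distance between cast_108_mid and seat4 below 0.012 m) and horizontal distance between cast_108_mid and post between 0.075 and 0.115 m and height (world z) of cast_108_mid between 0.066 and 0.074 m and angle between each of cast_108_mid, cast_92_mid, cast_76_mid, cast_60_mid's own z axis and vertical below 0.1 rad and (horizontal distance between cast_92_mid and seat1 below 0.012 m or horizontal distance between cast_92_mid and seat2 below 0.012 m or horizontal distance between cast_92_mid and seat3 below 0.012 m or horizontal distance between cast_92_mid and seat4 below 0.012 m) and horizontal distance between cast_92_mid and post between 0.17 and 0.21 m and height (world z) of cast_92_mid between 0.058 and 0.066 m and (horizontal distance between cast_76_mid and seat1 below 0.012 m or horizontal distance between cast_76_mid and seat2 below 0.012 m or horizontal distance between cast_76_mid and seat3 below 0.012 m or horizontal distance between cast_76_mid and seat4 below 0.012 m) and horizontal distance between cast_76_mid and post between 0.265 and 0.305 m and height (world z) of cast_76_mid between 0.05 and 0.058 m and (horizontal distance between cast_60_mid and seat1 below 0.012 m or horizontal distance between cast_60_mid and seat2 below 0.012 m or horizontal distance between cast_60_mid and seat3 below 0.012 m or horizontal distance between cast_60_mid and seat4 below 0.012 m) and horizontal distance between cast_60_mid and post between 0.36 and 0.4 m and height (world z) of cast_60_mid between 0.042 and 0.05 m); the robot touches nothing.
It fails at once if the bowl is pushed more than 30 mm from its place or tipped over (distance of bowl from where it was at the start of the episode above 0.03 m or angle between bowl's own z axis and vertical above 0.5 rad).
It also fails if it takes over 115 s, if anything falls off the work surface, if the arm or the gripper's body presses on something with over 40 N, if the wrist force passes 120 N, or if a joint passes its speed limit or range.

ROBOT

A 6-joint arm with a two-finger parallel gripper is mounted at the origin on the work surface. World frame = base frame: x ahead of the robot, y to its left, z up, the work surface at z = 0. Lengths are in mm, angles in degrees, forces in N, time in s.
With the tool pointing down it reaches from about 350 to 850 mm from the base axis. Payload 8.1 kg.
Tool frame: the origin (TCP) lies where the fingers leave the gripper's body, on its centre line; the fingertips stand 73 mm ahead of it and the grasp point (between the pads) lies 54 mm ahead of it; z points along the fingers, y is the line along which they close (so a half turn about z gives the same grasp; the last joint's range is limited). The gripper opens to 85 mm and grips with 20 to 120 N. Pads are 22 mm wide; open, the fingers measure 114 mm over their backs; the gripper's body (76 mm by 85 mm) begins 54 mm behind the grasp point. The pads swing forward as they close: fully open they stand 13 mm farther back than shut.
Start: joints at [67.472, 7.471, 85.268, -0, 87.261, -4.893], TCP at [181.756, 571.813, 303.892] pointing down, gripper open.
Joint ranges: [-169.43, 169.43], [-51.17, 129.36], [1.28, 143.12], [-76.62, 256.62], [0, 156.53], [-152.29, 152.29]. Speed limits (degrees/s): [136.94, 136.94, 159.86, 180, 180, 180].

INTERFACE

Orientations are given as [roll, pitch, yaw] about the fixed x, y, z axes, in that order (R = Rz(yaw) Ry(pitch) Rx(roll)).
In Python, from bench import sense, optics, r gives the robot as it stands.
- The arm moves only by the tool servo_tool, never from a script. Its argument "plan" is a list that holds one entry, the list of rows, each a list of 5 numbers: the shift along the world's x, y, z in m, then the turn about the world's z in degrees, then the finger opening in m, from 0 to 0.0854. A call has 1 to 10 rows; each row shifts and turns the commanded pose from where the row before left it; what a row does not reach is not made up. A row lasts 1/10 s, in which the tool goes at most 50 mm and 8.59 degrees, less where a joint would pass 70% of its speed; a pose out of reach is approached as far as the arm can. A call is refused whole if a number of a shift passes 0.05 or a number of a turn 8.59, either way. A call with a gripper value outside its range is refused whole. The fingers move at their own pace and stop on an object; "force" is the grip in N (left out, the last holds). Time passes only in rows, so rows that do not move let the fingers close. It gives the time, the measured TCP pose, the force, the opening and the grip force at its end, in the units of the state.
- sense(): the state, without advancing time (a new reading comes with each control period).
- optics.snapshot(name): name is "side" or "top"; returns a dict with "frame" (384x512x3 uint8, blue, green, red), "fx", "fy", "cx", "cy" (pixels), "dist_coeffs" ([k1, k2, p1, p2, k3] as OpenCV has them; the pictures are not rectified), "cam_to_world" (4x4, takes a point from camera to world coordinates). Camera axes: x right, y down, z forward; pixel columns grow to the right and rows downward; lengths in mm; the calibration is good to about 2 mm. A picture is of the moment at which its call begins. There is no depth.
- r.hand_in(): hands the job in; it is judged then, once.
The state is a dict: "time": time; "joint_pos": joint angles; "qd": joint speeds; "joint_efforts": joint torques, N m; "tool_pos": TCP position; "tcp_rot": TCP orientation; "ft_force": force on the tool from outside, world axes, zero at the start; "wrist_torque": the same for the moment, N m; "finger_gap": finger opening in mm; "grip_force": force on a finger pad.
Only numpy, scipy, OpenCV 4.12 (cv2) and the standard library are available. Lean on these libraries where they do the work, as an engineer would, in place of code of your own. Each camera call takes 0.05 s, during which the arm holds its last target. There are 200 camera calls.

## Working session

There is one attempt and no reset: what is moved stays moved. The work goes in short steps, Python scripts to look and compute and a tool call to move; the robot and the scene stay as the last step left them, time stands still between calls to the robot, and variables do not carry over. Pictures are saved under pics/ and viewed, at most 14 in all, crops included, and the job is handed in when it is done.

Besides the shell and the picture viewer there is one more tool, called after ">>>" as name(argument=value, ...) on one line, values as JSON. servo_tool: Moves the arm, as the interface text tells. Its arguments: {"type":"object","properties":{"plan":{"type":"array"},"force":{"type":"number"}},"required":["plan"]}

```bash
ls; mkdir -p pics; cat > h.py <<'E'
import numpy as np, cv2, pickle
def snap(name):
    from bench import optics
    s=optics.snapshot(name); pickle.dump(s,open(name+'.pkl','wb')); return s
def load(name): return pickle.load(open(name+'.pkl','rb'))
def ray(s,u,v):
    K=np.array([[s['fx'],0,s['cx']],[0,s['fy'],s['cy']],[0,0,1.]])
    p=cv2.undistortPoints(np.array([[[u,v]]],float),K,np.array(s['dist_coeffs'],float))[0,0]
    T=np.array(s['cam_to_world']); return T[:3,3],T[:3,:3]@np.array([p[0],p[1],1])
def at(s,u,v,z):
    o,d=ray(s,u,v); return o+d*(z-o[2])/d[2]
def proj(s,P):
    K=np.array([[s['fx'],0,s['cx']],[0,s['fy'],s['cy']],[0,0,1.]])
    T=np.linalg.inv(np.array(s['cam_to_world'])); r,_=cv2.Rodrigues(T[:3,:3])
    return cv2.projectPoints(np.array(P,float).reshape(-1,3),r,T[:3,3],K,np.array(s['dist_coeffs'],float))[0][:,0]
E
python3 - <<'E'
from h import *
for n in('top','side'):
    s=snap(n); cv2.imwrite(f'pics/{n}0.png',cv2.resize(s['frame'],(768,576),interpolation=cv2.INTER_CUBIC)); print(n,s['fx'],np.round(s['cam_to_world'],2).tolist())
E
```

```text
pics
top 419.5347568807442 [[0.02, -0.98, 0.18, 338.33], [-1.0, -0.02, 0.01, 19.2], [-0.0, -0.18, -0.98, 954.06], [0.0, 0.0, 0.0, 1.0]]
side 362.02467815823655 [[0.73, -0.45, 0.52, 47.13], [-0.69, -0.46, 0.56, -506.99], [-0.01, -0.77, -0.64, 646.08], [0.0, 0.0, 0.0, 1.0]]
```

View pics/top0.png

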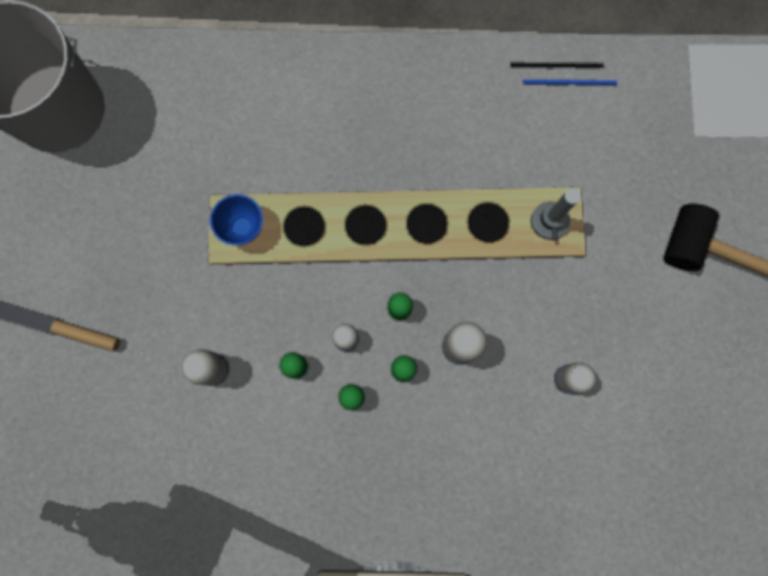

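View pics/side0.png

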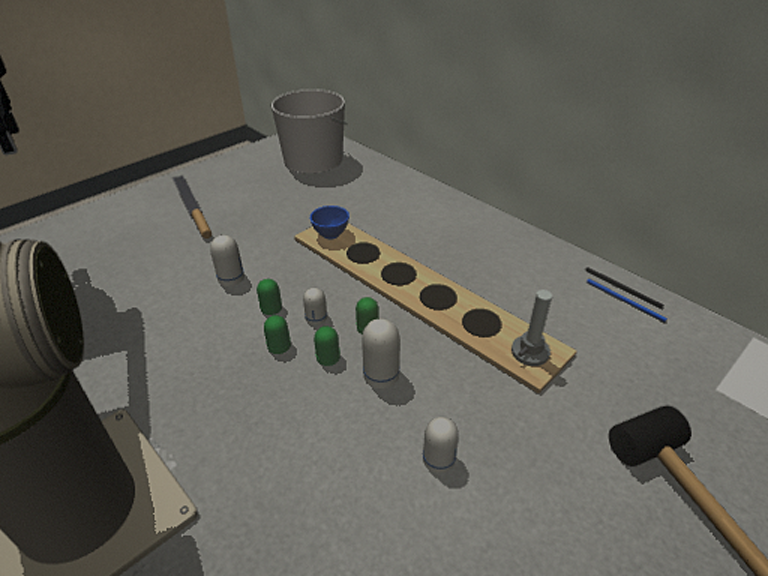

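The pictures show four white casts, at about top (201,368), (345,337), (466,342) and (579,378) px. Four green lookalikes crowd the small one: (293,365), (400,306), (403,368) and (351,397). The discs are at (304..488, ~224), the bowl at (237,220) and the post foot at (552,220). The white ones are the wanted casts. Next I'll measure by fitting silhouettes.

```bash
cat > m.py <<'E'
from h import *
from scipy.optimize import least_squares
SZ={108:(28,76),92:(25,64),76:(22,53),60:(19,42)}
def model(h,x,y,z0=0):
    R,s=SZ[h]; a=np.linspace(0,2*np.pi,40); P=[]
    prof=[(R,0),(R,s)]+[(R*np.cos(t),s+(h-s)*np.sin(t)) for t in np.linspace(.15,1.57,10)]
    for r_,z in prof: P+= [(x+r_*np.cos(t),y+r_*np.sin(t),z+z0) for t in a]
    return P
def hullc(s,h,x,y,z0):
    hu=cv2.convexHull(proj(s,model(h,x,y,z0)).astype(np.float32)); m=cv2.moments(hu)
    return np.array([m['m10']/m['m00'],m['m01']/m['m00']]),m['m00']
def blobs(s,col):
    f=s['frame'].astype(int); b,g,r=f[...,0],f[...,1],f[...,2]
    m=(np.abs(r-b)<30)&(r>135) if col=='w' else (g>r+30)&(g>b+20)
    n,l,st,c=cv2.connectedComponentsWithStats(m.astype(np.uint8))
    return [(c[i].round(1),st[i].tolist()) for i in range(1,n) if 60<st[i,4]<5000]
def cast(h,uvs,z0=0,x0=(500,0)):
    f=lambda p:np.concatenate([hullc(s,h,*p,z0)[0]-uv for s,uv in uvs])
    q=least_squares(f,x0); return q.x.round(1),q.fun.round(1),[round(hullc(s,h,*q.x,z0)[1]) for s,_ in uvs]
E
python3 - <<'E'
from m import *
t,sd=load('top'),load('side')
for n,s in(('top',t),('side',sd)):
    for c in 'wg':
        for b in blobs(s,c): print(n,c,b)
for n,u,v,z in[('d',304,226,16),('d',366,224.5,16),('d',427,223,16),('d',488,222,16),('postfoot',551,222,30),('bowl',237,222,30),('g',293,365,40),('g',400,306,40),('g',403,368,40),('g',351,397,40),('60',345,337,42),('108',466,342,80),('L',201,368,70),('R',579,378,60)]:
    print(n,at(t,u/1.5,v/1.5,z).round(0))
for n,u,v in[('d',363,253),('d',399,273.5),('d',438,297),('d',481.5,322.5)]: print(n,at(sd,u/1.5,v/1.5,16).round(0))
E
```

```text
top w (array([485.8,  59.5]), [459, 29, 53, 63, 3197])
top w (array([381.5, 129.1]), [376, 124, 12, 11, 99])
top w (array([310.6, 226.5]), [301, 217, 20, 20, 314])
top w (array([228.2, 223.5]), [222, 218, 13, 12, 127])
top w (array([129.6, 243.7]), [122, 235, 16, 18, 232])
top w (array([386.9, 251.4]), [379, 244, 16, 16, 194])
top g (array([266.1, 203.3]), [259, 195, 16, 17, 205])
top g (array([194.2, 243. ]), [187, 236, 16, 15, 198])
top g (array([268.7, 245.4]), [261, 238, 16, 16, 208])
top g (array([233.5, 264.5]), [226, 257, 16, 16, 207])
side w (array([147. , 160.6]), [141, 157, 13, 8, 80])
side w (array([  7.9, 174.1]), [6, 161, 7, 28, 86])
side w (array([207.9, 195.3]), [203, 192, 11, 8, 63])
side w (array([252.2, 218.8]), [243, 212, 19, 14, 184])
side w (array([499.2, 251.9]), [477, 225, 35, 54, 1092])
side w (array([293.7, 284.8]), [286, 278, 16, 15, 187])
side w (array([109.2, 327.6]), [93, 290, 37, 66, 964])
side w (array([  5.7, 371.5]), [0, 354, 15, 30, 316])
side g (array([177.1, 190.1]), [171, 186, 13, 9, 88])
side g (array([243.9, 202.4]), [238, 198, 13, 10, 93])
side g (array([182.2, 215. ]), [176, 210, 14, 11, 109])
side g (array([216.2, 222.5]), [210, 217, 14, 11, 110])
d [607. 145.  16.]
d [611.  49.  16.]
d [615. -45.  16.]
d [ 618. -139.   16.]
postfoot [ 615. -232.   30.]
bowl [607. 245.  30.]
g [392. 149.  40.]
g [481.  -4.  40.]
g [390. -10.  40.]
g [348.  64.  40.]
60 [433.  75.  42.]
108 [426. -95.  80.]
L [384. 273.  70.]
R [ 380. -256.   60.]
d [607. 139.  16.]
d [612.  45.  16.]
d [615. -50.  16.]
d [ 619. -144.   16.]
```

```bash
python3 - <<'E'
from m import *
t,sd=load('top'),load('side')
for n,s in(('top',t),('side',sd)):
    m=(s['frame'].max(2)<40).astype(np.uint8)
    k,l,st,c=cv2.connectedComponentsWithStats(m)
    for i in range(1,k):
        if 150<st[i,4]<1500: print(n,c[i].round(1),st[i].tolist(),at(s,*(c[i]),16).round(1))
a=cv2.resize(t['frame'][190:280,110:410],None,fx=2.66,fy=2.66,interpolation=cv2.INTER_CUBIC)
b=cv2.resize(sd['frame'][150:320,130:320],None,fx=2,fy=2,interpolation=cv2.INTER_CUBIC)
im=np.zeros((600,800,3),np.uint8); im[:a.shape[0],:a.shape[1]]=a[:,:800]; im[245:245+b.shape[0],:b.shape[1]]=b
cv2.imwrite('pics/crop1.png',im)
E
```

```text
top [284.2 148.8] [272, 137, 25, 25, 496] [614.7 -43.8  16. ]
top [325.1 147.9] [313, 136, 25, 25, 498] [ 618.2 -138.3   16. ]
top [460.5 158. ] [443, 136, 36, 45, 1084] [ 599.  -445.9   16. ]
top [202.4 150.5] [190, 139, 26, 24, 491] [607.2 145.6  16. ]
top [243.4 149.6] [231, 138, 26, 24, 494] [611.   50.8  16. ]
side [ 3.8 80.5] [0, 54, 13, 48, 336] [ 290.  1350.6   16. ]
side [432.3 289.9] [406, 271, 55, 40, 1413] [ 608.2 -440.9   16. ]
```

View pics/crop1.png

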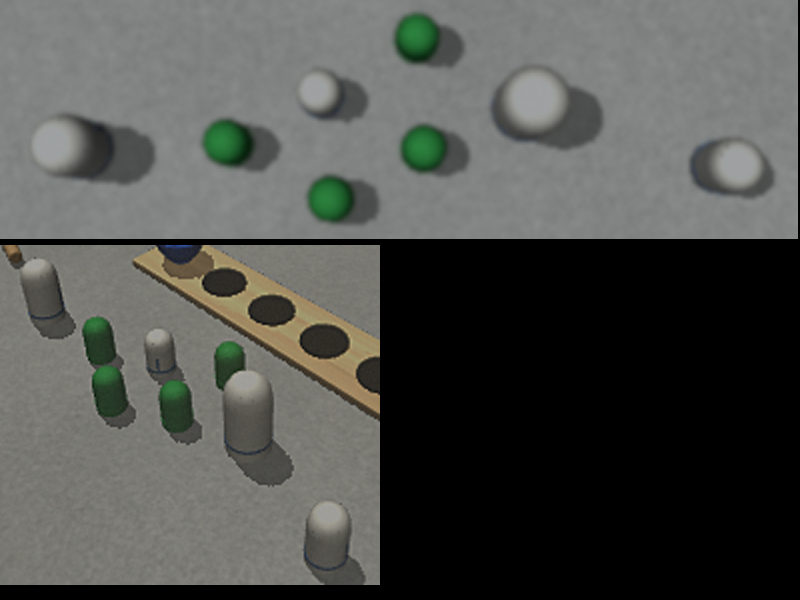

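Crop: 92 cast at left, 60 cast at (320,93) among four greens, 108 cast at (532,103), 76 cast at right (730,167). The side view confirms the relative heights. Now I'll fit the outlines.

```bash
cat >> m.py <<'E'
def bb(s,h,x,y,z0=0):
    p=proj(s,model(h,x,y,z0)); return np.r_[p.min(0),p.max(0)]
def fitbb(h,obs,z0=0,x0=(450,0)):
    q=least_squares(lambda p:np.concatenate([bb(s,h,*p,z0)-o for s,o in obs]),x0); return q.x.round(1),q.fun.round(1)
E
python3 - <<'E'
from m import *
t,sd=load('top'),load('side')
T=lambda l,r,u,d:np.array([110+l/2.66,190+u/2.66,110+r/2.66,190+d/2.66])
S=lambda l,r,u,d:np.array([130+l/2,150+(u-245)/2,130+r/2,150+(d-245)/2])
for h,a,b in[(92,T(31,113,114,179),S(21,64,258,320)),(60,T(297,345,69,118),S(144,176,328,374)),(108,T(491,570,66,141),S(222,274,370,454)),(76,T(690,768,138,196),S(304,351,501,570))]:
    print(h,fitbb(h,[(t,a)]),fitbb(h,[(sd,b)]),fitbb(h,[(t,a),(sd,b)])[0])
for c,b in[((204,252,119,167),(83,116,316,364)),((394,440,13,62),(214,246,341,389)),((401,448,124,172),(160,193,379,431)),((307,355,175,223),(92,127,365,415))]:
    print('g',fitbb(60,[(t,T(*c))]),fitbb(60,[(sd,S(*b))])[0])
from bench import sense; print(sense())
E
```

```text
92 (array([385.5, 275.1]), array([-0.5, -0.2,  0.5,  0.2])) (array([392., 279.]), array([-0.5, -1.4,  0.6,  1.2])) [387.5 275.4]
60 (array([434.1,  74.5]), array([-0. , -0.3,  0. ,  0.3])) (array([439.9,  76.3]), array([-0.1, -0.7,  0.1,  0.6])) [436.1  74.6]
108 (array([426.5, -96.5]), array([-0.3, -0.4,  0.3,  0.5])) (array([434.4, -94.3]), array([ 0.3, -2. , -0.3,  1.8])) [429.6 -96.3]
76 (array([ 379.4, -260. ]), array([ 0.5,  0.2, -0.5, -0.2])) (array([ 386. , -258.2]), array([-0.3, -1.3,  0.3,  1.2])) [ 382.5 -259.4]
g (array([391.6, 150.4]), array([-0.9, -0.2,  1. ,  0.2])) [395.8 148.4]
g (array([482.9,  -4.4]), array([-0.1, -0.6,  0.1,  0.6])) [487.2  -5.6]
g (array([390.4, -11.8]), array([-0.1, -0.2,  0.1,  0.2])) [394.7 -12.7]
g (array([347.6,  63.8]), array([-0.1,  0. ,  0.1, -0. ])) [351.7  63.1]
{'time': 0.1, 'joint_pos': array([ 6.74726595e+01,  7.51028922e+00,  8.53210921e+01,  9.89289139e-04,
        8.72613401e+01, -4.89441776e+00]), 'qd': array([-0.01397575, -0.1277099 , -0.09601585,  0.03420183, -0.04018632,
       -0.08946512]), 'joint_efforts': array([ 6.59774087e-04, -5.70943201e+01, -5.01944876e+01, -2.89690552e-04,
        7.91603787e-03,  3.31187800e-05]), 'tool_pos': array([181.60028187, 571.48208061, 302.9730246 ]), 'tcp_rot': array([-1.79907701e+02, -8.89545696e-03,  1.62367022e+02]), 'ft_force': array([-0.1158127 ,  0.39376934,  1.24239722]), 'wrist_torque': array([-0.00387909,  0.00283518, -0.01886299]), 'grip_force': 0.0, 'finger_gap': 85.45954238952464}
```

The fits are consistent to a few mm. I'll start with the 92 cast at about (386.5, 276), turning to yaw 90 so the fingers close along x, clear of the bowl and neighbours.

>>> servo_tool(plan=[[[0.0205,-0.0295,-0.009,-7.24,0.0854],[0.0205,-0.0295,-0.009,-7.24,0.0854],[0.0205,-0.0295,-0.009,-7.24,0.0854],[0.0205,-0.0295,-0.009,-7.24,0.0854],[0.0205,-0.0295,-0.009,-7.24,0.0854],[0.0205,-0.0295,-0.009,-7.24,0.0854],[0.0205,-0.0295,-0.009,-7.24,0.0854],[0.0205,-0.0295,-0.009,-7.24,0.0854],[0.0205,-0.0295,-0.009,-7.24,0.0854],[0.0205,-0.0295,-0.009,-7.24,0.0854]]], force=40)

```text
time: 1.1
tool_pos: [387.1, 275.4, 213.2]
tcp_rot: [-180.0, 0.0, 89.7]
ft_force: [-0.4, 0.6, -1.0]
finger_gap: 85.5
grip_force: 0.0
```

>>> servo_tool(plan=[[[0,0,0,0,0.0854],[0,0,0,0,0.0854]]])

```text
time: 1.3
tool_pos: [386.7, 276.2, 213.4]
tcp_rot: [-179.9, 0.0, 89.9]
ft_force: [-0.7, 0.9, 0.3]
finger_gap: 85.6
grip_force: 0.0
```

>>> servo_tool(plan=[[[0,0,-0.03,0,0.0854],[0,0,-0.03,0,0.0854],[0,0,-0.03,0,0.0854],[0,0,-0.0235,0,0.0854],[0,0,0,0,0.0854],[0,0,0,0,0.04],[0,0,0,0,0.04],[0,0,0,0,0.04],[0,0,0,0,0.04],[0,0,0,0,0.04]]])

```text
time: 2.3
tool_pos: [388.0, 277.9, 102.6]
tcp_rot: [179.8, -0.1, 90.0]
ft_force: [-2.1, 0.6, 6.9]
finger_gap: 49.1
grip_force: 42.2
```

>>> servo_tool(plan=[[[0,0,0,0,0.04],[0,0,0,0,0.04],[0,0,0,0,0.04]]])

```text
time: 2.6
tool_pos: [388.0, 277.8, 102.6]
tcp_rot: [179.8, -0.1, 90.0]
ft_force: [-1.6, 1.4, 7.0]
finger_gap: 49.2
grip_force: 42.2
```

>>> servo_tool(plan=[[[0,0,0.02,0,0.04],[0,0,0.04,0,0.04],[0,0,0.04,0,0.04],[0.03,-0.036,0,0,0.04],[0.03,-0.036,0,0,0.04],[0.03,-0.036,0,0,0.04],[0.03,-0.036,0,0,0.04],[0.03,-0.036,0,0,0.04],[0.03,-0.036,0,0,0.04],[0.02,-0.036,0,0,0.04]]])

```text
time: 3.6
tool_pos: [588.5, 22.9, 201.3]
tcp_rot: [179.9, 0.0, 89.9]
ft_force: [-0.1, 0.1, -1.4]
finger_gap: 48.6
grip_force: 42.3
```

>>> servo_tool(plan=[[[0.015,-0.036,0,0,0.04],[0.012,-0.0354,0,0,0.04],[0,0,-0.03,0,0.04],[0,0,-0.03,0,0.04],[0,0,0,0,0.04],[0,0,0,0,0.04]]])

```text
time: 4.2
tool_pos: [613.3, -46.4, 140.5]
tcp_rot: [-179.9, -0.0, 90.0]
ft_force: [-0.2, -0.2, -1.3]
finger_gap: 48.6
grip_force: 42.4
```

>>> servo_tool(plan=[[[0.001,0,-0.012,0,0.04],[0,0,-0.008,0,0.04],[0,0,0,0,0.04],[0,0,0,0,0.04]]])

```text
time: 4.6
tool_pos: [614.7, -46.4, 120.5]
tcp_rot: [-180.0, -0.0, 90.0]
ft_force: [0.4, 0.8, -1.7]
finger_gap: 48.7
grip_force: 42.5
```

```bash
python3 - <<'E'
from h import *
t,s=snap('top'),snap('side')
# overlay predicted disc edges and cast at target from current measured positions
im=np.zeros((560,800,3),np.uint8)
a=cv2.resize(t['frame'][110:190,150:410],None,fx=3.07,fy=3.07,interpolation=cv2.INTER_CUBIC)
b=cv2.resize(s['frame'][120:225,200:380],None,fx=3,fy=3,interpolation=cv2.INTER_CUBIC)
im[:a.shape[0],:a.shape[1]]=a[:,:800]; im[245:,:540]=b
cv2.imwrite('pics/p1.png',im)
E
```

```text
(no output)
```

View pics/p1.png

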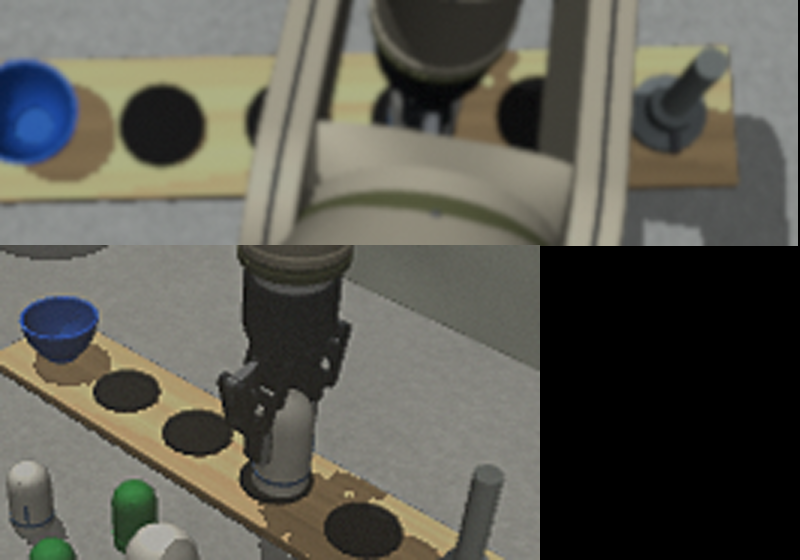

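The side view shows the 92 cast just above the second disc from the post: base centre about u=280 against disc centre about 276, so 3–4 mm off. I'll shift slightly, lower, release and retreat.

>>> servo_tool(plan=[[[-0.001,0.002,0,0,0.04],[0,0,-0.0015,0,0.04],[0,0,0,0,0.04],[0,0,0,0,0.0854],[0,0,0,0,0.0854],[0,0,0,0,0.0854],[0,0,0,0,0.0854],[0,0,0.04,0,0.0854],[0,0,0.05,0,0.0854],[0,0,0.025,0,0.0854]]])

```text
time: 5.7
tool_pos: [615.2, -44.8, 238.9]
tcp_rot: [179.7, 0.1, 90.0]
ft_force: [0.8, -1.4, 1.3]
finger_gap: 85.6
grip_force: 0.0
```

>>> servo_tool(plan=[[[-0.038,-0.01,0,0,0.0854],[-0.038,-0.01,0,0,0.0854],[-0.038,-0.01,0,0,0.0854],[-0.036,-0.01,0,0,0.0854],[-0.036,-0.01,0,0,0.0854],[0,0,0,0,0.0854],[0,0,0,0,0.0854]]])

```text
time: 6.4
tool_pos: [427.6, -94.9, 234.4]
tcp_rot: [179.9, 0.0, 89.9]
ft_force: [-0.1, 0.6, 0.3]
finger_gap: 85.9
grip_force: 0.0
```

```bash
python3 - <<'E'
from h import *
t,s=snap('top'),snap('side')
im=np.zeros((560,800,3),np.uint8)
a=cv2.resize(t['frame'][110:190,150:410],None,fx=3.07,fy=3.07,interpolation=cv2.INTER_CUBIC)
b=cv2.resize(s['frame'][120:225,200:380],None,fx=3,fy=3,interpolation=cv2.INTER_CUBIC)
im[:a.shape[0],:a.shape[1]]=a[:,:800]; im[245:,:540]=b
cv2.imwrite('pics/p2.png',im)
E
```

```text
(no output)
```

View pics/p2.png

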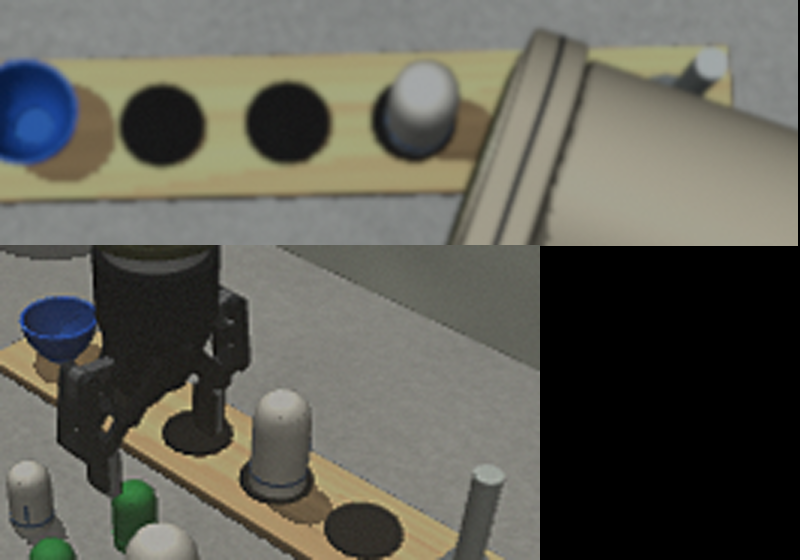

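Standing upright on its disc: top cast outline is about u 385–461, v 61–157, disc left edge 372 and lower edge 161. I'll quantify that by fit.

```bash
python3 - <<'E'
from m import *
t,sd=load('top'),load('side')
a=np.array([150+384.5/3.07,110+61/3.07,150+461/3.07,110+157/3.07]);b=np.array([200+250/3,120+(389-245)/3,200+313/3,120+(498-245)/3])
print(fitbb(92,[(t,a)],16,(615,-46)),fitbb(92,[(sd,b)],16,(615,-46)))
print('disc',at(sd,200+276.5/3,120+(480-245)/3,16), at(t,150+414/3.07,110+119.5/3.07,16))
E
```

```text
(array([611. , -48.3]), array([ 0.2,  0.3, -0.1, -0.4])) (array([616.5, -51.1]), array([ 0. ,  0.2, -0. , -0.1]))
disc [613.89249319 -51.21373157  16.        ] [614.27576706 -45.16976103  16.        ]
```

Within about 2–3 mm of the disc centre. Next is the 108 cast.

>>> servo_tool(plan=[[[0.0005,-0.0005,-0.04,0,0.0854],[0,0,-0.04,0,0.0854],[0,0,-0.025,0,0.0854],[0,0,-0.015,0,0.0854],[0,0,0,0,0.0854],[0,0,0,0,0.045],[0,0,0,0,0.045],[0,0,0,0,0.045],[0,0,0,0,0.045],[0,0,0,0,0.045]]])

```text
time: 7.5
tool_pos: [429.4, -95.4, 115.6]
tcp_rot: [179.8, 0.0, 90.0]
ft_force: [-2.3, 1.1, 6.2]
finger_gap: 55.2
grip_force: 43.2
```

>>> servo_tool(plan=[[[0,0,0,0,0.045],[0,0,0,0,0.045]]])

```text
time: 7.7
tool_pos: [429.4, -95.4, 115.6]
tcp_rot: [179.8, 0.0, 90.0]
ft_force: [-1.3, 1.3, 5.5]
finger_gap: 54.7
grip_force: 43.2
```

>>> servo_tool(plan=[[[0,0,0.02,0,0.045],[0,0,0.035,0,0.045],[0,0,0.035,0,0.045],[0.03,-0.0085,0,0,0.045],[0.04,-0.0085,0,0,0.045],[0.04,-0.0085,0,0,0.045],[0.035,-0.0085,0,0,0.045],[0.03,-0.009,0,0,0.045],[0.015,0,0,0,0.045],[0,0,0,0,0.045]]])

```text
time: 8.7
tool_pos: [619.6, -138.2, 203.7]
tcp_rot: [180.0, -0.0, 90.0]
ft_force: [-0.2, 0.7, -2.9]
finger_gap: 54.6
grip_force: 44.2
```

>>> servo_tool(plan=[[[0,0,-0.03,0,0.045],[0,0,-0.025,0,0.045],[0,0,-0.01,0,0.045],[0,0,0,0,0.045],[0,0,0,0,0.045]]])

```text
time: 9.2
tool_pos: [618.4, -138.1, 140.0]
tcp_rot: [179.9, 0.0, 90.0]
ft_force: [-0.4, -0.3, -1.8]
finger_gap: 54.6
grip_force: 44.1
```

>>> servo_tool(plan=[[[0,0,-0.005,0,0.045],[0,0,-0.003,0,0.045],[0,0,0,0,0.045],[0,0,0,0,0.045]]])

```text
time: 9.6
tool_pos: [618.8, -138.3, 131.7]
tcp_rot: [179.9, 0.0, 90.0]
ft_force: [0.9, 0.7, -0.1]
finger_gap: 54.9
grip_force: 44.4
```

>>> servo_tool(plan=[[[0,0,0,0,0.0854],[0,0,0,0,0.0854],[0,0,0,0,0.0854],[0,0,0,0,0.0854],[0,0,0.03,0,0.0854],[0,0,0.04,0,0.0854],[0,0,0.045,0,0.0854],[-0.037,-0.019,0,0,0.0854],[-0.04,-0.02,0,0,0.0854],[-0.04,-0.02,0,0,0.0854]]])

```text
time: 10.6
tool_pos: [500.2, -197.4, 246.4]
tcp_rot: [179.9, 0.0, 90.0]
ft_force: [-0.9, -1.3, 0.4]
finger_gap: 84.9
grip_force: 0.0
```

>>> servo_tool(plan=[[[-0.04,-0.02,0,0,0.0854],[-0.04,-0.02,0,0,0.0854],[-0.04,-0.022,0,0,0.0854],[0,0,0,0,0.0854],[0,0,0,0,0.0854]]])

```text
time: 11.1
tool_pos: [380.7, -259.7, 246.3]
tcp_rot: [179.9, 0.0, 89.8]
ft_force: [0.7, 0.2, 0.6]
finger_gap: 85.6
grip_force: 0.0
```

```bash
python3 - <<'E'
from h import *
t,s=snap('top'),snap('side')
im=np.zeros((560,800,3),np.uint8)
a=cv2.resize(t['frame'][110:190,150:410],None,fx=3.07,fy=3.07,interpolation=cv2.INTER_CUBIC)
b=cv2.resize(s['frame'][130:235,250:430],None,fx=3,fy=3,interpolation=cv2.INTER_CUBIC)
im[:a.shape[0],:a.shape[1]]=a[:,:800]; im[245:,:540]=b
cv2.imwrite('pics/p3.png',im)
E
```

```text
(no output)
```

View pics/p3.png

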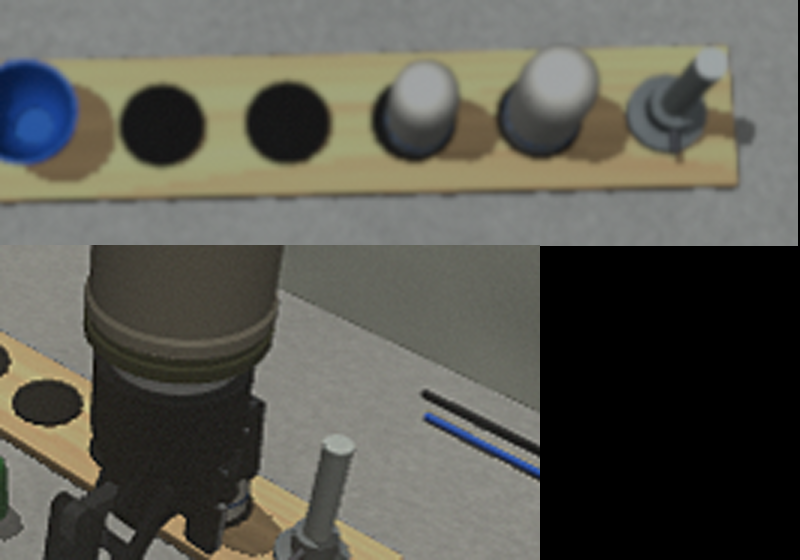

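The 108 cast stands on the disc next to the post (top, about (545,105)), well seated. Now the 76 cast.

>>> servo_tool(plan=[[[0.001,0,-0.045,0,0.0854],[0,0,-0.045,0,0.0854],[0,0,-0.04,0,0.0854],[0,0,-0.028,0,0.0854],[0,0,0,0,0.0854],[0,0,0,0,0.034],[0,0,0,0,0.034],[0,0,0,0,0.034],[0,0,0,0,0.034],[0,0,0,0,0.034]]])

```text
time: 12.2
tool_pos: [383.7, -260.1, 90.2]
tcp_rot: [179.8, 0.1, 90.0]
ft_force: [1.3, 1.1, 5.2]
finger_gap: 42.8
grip_force: 41.3
```

>>> servo_tool(plan=[[[0,0,0,0,0.034],[0,0,0,0,0.034],[0,0,0,0,0.034]]])

```text
time: 12.5
tool_pos: [383.7, -260.1, 90.2]
tcp_rot: [179.8, 0.1, 90.0]
ft_force: [0.1, 0.7, 6.3]
finger_gap: 42.9
grip_force: 41.3
```

>>> servo_tool(plan=[[[0,0,0.02,0,0.034],[0,0,0.04,0,0.034],[0,0,0.04,0,0.034],[0,0,0.03,0,0.034],[0.02,0.028,0,0,0.034],[0.025,0.035,0,0,0.034],[0.025,0.035,0,0,0.034],[0.025,0.035,0,0,0.034],[0.025,0.035,0,0,0.034],[0.025,0.035,0,0,0.034]]])

```text
time: 13.5
tool_pos: [528.4, -54.5, 219.2]
tcp_rot: [179.9, 0.0, 90.0]
ft_force: [0.3, -1.3, -1.0]
finger_gap: 42.9
grip_force: 41.2
```

>>> servo_tool(plan=[[[0.025,0.035,0,0,0.034],[0.025,0.035,0,0,0.034],[0.0225,0.028,0,0,0.034],[0.01,0.01,0,0,0.034],[0,0,-0.04,0,0.034],[0,0,-0.04,0,0.034],[0,0,-0.02,0,0.034],[0,0,0,0,0.034],[0,0,0,0,0.034]]])

```text
time: 14.4
tool_pos: [610.2, 51.9, 119.0]
tcp_rot: [180.0, -0.0, 90.0]
ft_force: [-0.0, 0.2, -1.0]
finger_gap: 42.6
grip_force: 41.3
```

>>> servo_tool(plan=[[[0.001,-0.001,-0.01,0,0.034],[0,0,-0.002,0,0.034],[0,0,0,0,0.034],[0,0,0,0,0.034]]])

```text
time: 14.8
tool_pos: [611.1, 50.9, 106.5]
tcp_rot: [180.0, -0.0, 90.0]
ft_force: [0.2, 0.9, -1.6]
finger_gap: 42.9
grip_force: 41.4
```

>>> servo_tool(plan=[[[0,0,-0.0005,0,0.0854],[0,0,0,0,0.0854],[0,0,0,0,0.0854],[0,0,0,0,0.0854],[0,0,0.03,0,0.0854],[0,0,0.04,0,0.0854],[0,0,0.04,0,0.0854],[-0.026,0.003,0,0,0.07],[-0.03,0.004,0,0,0.07],[-0.03,0.004,0,0,0.07]]])

```text
time: 15.8
tool_pos: [524.0, 61.9, 215.9]
tcp_rot: [179.9, -0.0, 90.0]
ft_force: [0.9, 0.6, -0.1]
finger_gap: 70.2
grip_force: 0.0
```

>>> servo_tool(plan=[[[-0.03,0.004,0,0,0.07],[-0.03,0.0045,0,0,0.07],[-0.03,0.0045,0,0,0.07],[0,0,0,0,0.07],[0,0,0,0,0.07]]])

```text
time: 16.3
tool_pos: [434.7, 75.0, 215.8]
tcp_rot: [179.9, 0.0, 90.0]
ft_force: [0.0, 0.1, 0.2]
finger_gap: 69.9
grip_force: 0.0
```

```bash
python3 - <<'E'
from h import *
t,s=snap('top'),snap('side')
im=np.zeros((580,800,3),np.uint8)
a=cv2.resize(t['frame'][110:190,150:410],None,fx=3.07,fy=3.07,interpolation=cv2.INTER_CUBIC)
b=cv2.resize(s['frame'][125:255,130:390],None,fx=2.5,fy=2.5,interpolation=cv2.INTER_CUBIC)
im[:a.shape[0],:a.shape[1]]=a[:,:800]; im[245:245+b.shape[0],:b.shape[1]]=b
cv2.imwrite('pics/p4.png',im)
E
```

```text
(no output)
```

View pics/p4.png

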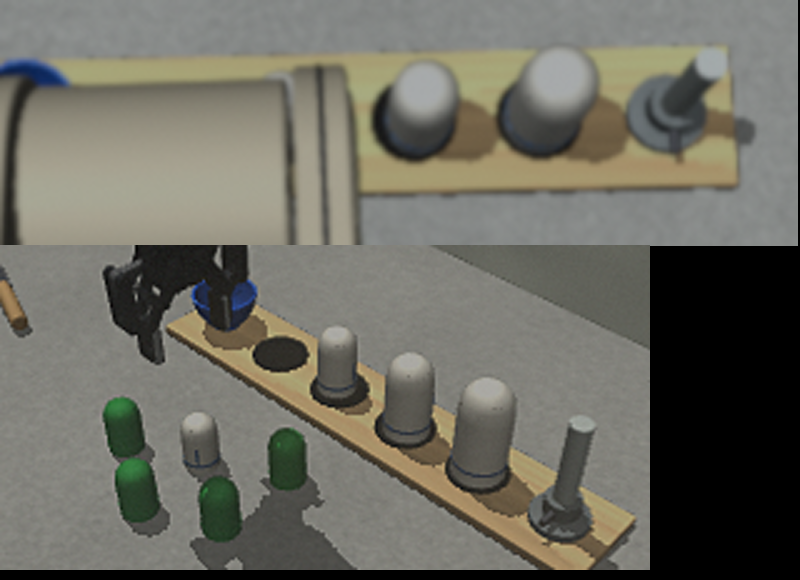

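Three casts stand centred on their discs in order. The white 60 cast at (199,440) is clear of the greens. Now I'll pick it.

>>> servo_tool(plan=[[[0,0,-0.045,0,0.07],[0,0,-0.04,0,0.07],[0,0,-0.03,0,0.07],[0,0,-0.021,0,0.07],[0,0,0,0,0.07],[0,0,0,0,0.028],[0,0,0,0,0.028],[0,0,0,0,0.028],[0,0,0,0,0.028],[0,0,0,0,0.028]]])

```text
time: 17.4
tool_pos: [436.5, 75.0, 81.3]
tcp_rot: [179.8, -0.0, 90.0]
ft_force: [-0.2, -0.9, 7.1]
finger_gap: 36.9
grip_force: 40.7
```

>>> servo_tool(plan=[[[0,0,0,0,0.028],[0,0,0,0,0.028],[0,0,0,0,0.028]]])

```text
time: 17.7
tool_pos: [436.5, 74.9, 81.3]
tcp_rot: [179.8, -0.0, 90.0]
ft_force: [0.4, 0.0, 6.1]
finger_gap: 36.9
grip_force: 40.7
```

>>> servo_tool(plan=[[[0,0,0.02,0,0.028],[0,0,0.035,0,0.028],[0,0,0.035,0,0.028],[0.02,0.0085,0,0,0.028],[0.032,0.013,0,0,0.028],[0.035,0.0145,0,0,0.028],[0.035,0.0145,0,0,0.028],[0.032,0.013,0,0,0.028],[0.018,0.0075,0,0,0.028],[0,0,0,0,0.028]]])

```text
time: 18.7
tool_pos: [608.6, 146.8, 169.8]
tcp_rot: [179.9, -0.0, 90.0]
ft_force: [-0.4, -0.4, 0.0]
finger_gap: 36.7
grip_force: 40.4
```

>>> servo_tool(plan=[[[0,0,-0.03,0,0.028],[0,0,-0.02,0,0.028],[0,0,-0.01,0,0.028],[0,0,0,0,0.028],[0,0,0,0,0.028]]])

```text
time: 19.2
tool_pos: [606.9, 145.8, 110.4]
tcp_rot: [180.0, -0.0, 90.0]
ft_force: [0.9, 0.1, -0.5]
finger_gap: 36.7
grip_force: 40.4
```

>>> servo_tool(plan=[[[0,0,-0.01,0,0.028],[0,0,-0.003,0,0.028],[0,0,0,0,0.028],[0,0,0,0,0.07],[0,0,0,0,0.07],[0,0,0,0,0.07],[0,0,0,0,0.07],[0,0,0.03,0,0.07],[0,0,0.05,0,0.07],[0,0,0.05,0,0.07]]])

```text
time: 20.2
tool_pos: [605.8, 145.7, 226.5]
tcp_rot: [-179.8, 0.0, 90.0]
ft_force: [0.6, -0.5, 0.5]
finger_gap: 69.7
grip_force: 0.0
```

>>> servo_tool(plan=[[[-0.035,0.03,0.01,0,0.07],[-0.035,0.04,0.01,0,0.07],[-0.035,0.045,0.01,0,0.07],[-0.035,0.045,0,0,0.07],[-0.035,0.045,0,0,0.07],[-0.03,0.045,0,0,0.07],[0,0.045,0,0,0.07],[0,0.03,0,0,0.07],[0,0,0,0,0.07],[0,0,0,0,0.07]]])

```text
time: 21.2
tool_pos: [419.6, 447.7, 253.8]
tcp_rot: [-180.0, 0.0, 90.1]
ft_force: [-0.3, -0.1, -0.7]
finger_gap: 70.0
grip_force: 0.0
```

```bash
python3 - <<'E'
from h import *
t,s=snap('top'),snap('side')
im=np.zeros((590,800,3),np.uint8)
a=cv2.resize(t['frame'][110:190,130:390],None,fx=3.07,fy=3.07,interpolation=cv2.INTER_CUBIC)
b=cv2.resize(s['frame'][130:245,190:390],None,fx=3,fy=3,interpolation=cv2.INTER_CUBIC)
im[:a.shape[0],:a.shape[1]]=a[:,:800]; im[245:,:600]=b
cv2.imwrite('pics/p5.png',im)
E
```

```text
(no output)
```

View pics/p5.png

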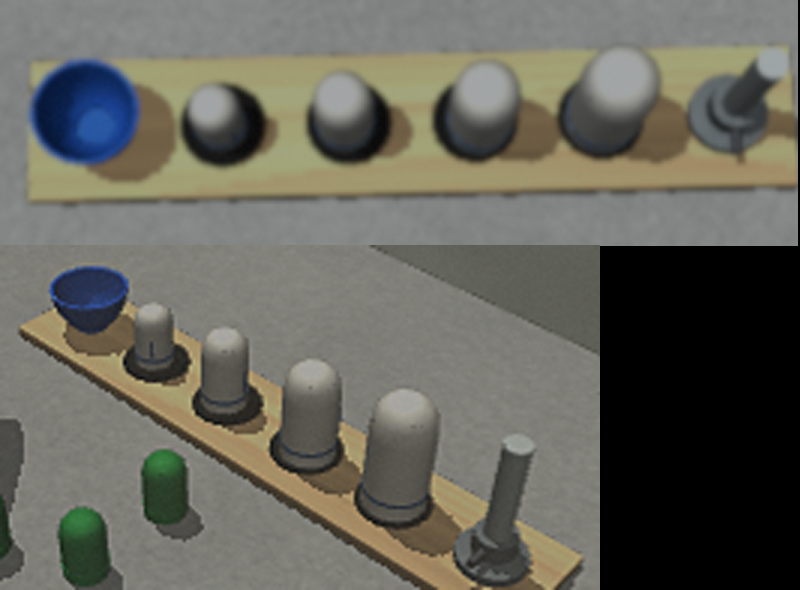

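All four casts stand upright on their discs in the right order. The bases are within a few mm of the disc centres (60 cast base about u=154 against disc 157). The bowl is undisturbed and the arm is clear.

```bash
python3 -c "
from bench import r
print(r.hand_in())"
```

```text
the job is handed in; nothing more can be done
None
```

I handed the job in: the final pictures show all four casts upright on their discs, tallest at the post to shortest at the bowl, each within a few mm of centre; the bowl is untouched and the robot clear. The hand-in gave no verdict.

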